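Put the press plates away in their dust case

TASK

Lift the two aluminium press plates off their sloping rests and stand each on edge in the slot made for it in the dust case: the thin plate in the narrow slot, the thick plate in the wide slot, let down to the bottom and not dropped. With both plates in, push the open lid back past upright and let it swing shut by its own weight. Leave the wheel, the axle and the cup where they are.

Things in the scene. Friction and masses are not known exactly. Their poses are not given: they have to be found in the camera images.
- thin_plate_center (a point): Centre of the thin press plate: bare aluminium, 9 mm thick, 90 wide, 110 tall, 8 bolt holes, 0.23 kg (varies). x: normal of its faces (thickness), y: width, z: height, to its upper edge. At the start it leans 30 degrees from vertical on a rest, upper edge away from the robot; its top 60 mm stands clear of the rest on both faces: grip there across the thickness, tool tilted along the plate.
- thick_plate_center (a point): Centre of the thick press plate: bare aluminium, 18 mm thick, 90 wide, 110 tall, one big bushed bore in the middle, 0.4 kg (varies). Axes, lean and grip as for the thin plate; it leans on the other rest. Too thick for the narrow slot.
- rest_a: Sloping dark sheet-metal rest of the thin plate, fixed, 76 mm wide. Origin on the counter below the plate's lower edge; x towards the leaning side (away from the robot), z up. Its back sheet supports the lower 50 mm of the plate on the side away from the robot; a ledge square to it, about 22 mm above the counter, carries the lower edge.
- rest_b: Sloping rest of the thick plate, like rest_a.
- narrow_slot (a point): Narrow slot of the dust case: middle of its floor, 6 mm above the counter. x across the slot (plate thickness), y along it, z up. 14 mm wide between black ribs 28 mm high; flared lips widen the mouth to about 24 mm at 40 mm up. 130 mm long between end walls. A seated plate's centre is 55 mm above this point; it may lean a few degrees. The slots are parallel, 68 mm apart.
- wide_slot (a point): Wide slot of the dust case, on the side further from the robot, 23 mm wide (mouth about 33 mm), otherwise like the narrow slot.
- lid_hinge (a point): Middle of the hinge line, 123 mm above the counter, on the case's +y end wall (left seen from the robot). Hinge along x; y outward from the case, z up. The grey fixed case is 160 mm in x, 140 in y; this end wall and the opposite one are 123 mm high, the two other sides 50 mm. A seated plate's top is 116 mm above the counter.
- lid_edge (a point): Middle of the lid's free edge, 144 mm from the hinge line (a tab 50 mm wide stands out 14 mm further). The lid is a flat grey sheet 166 mm along the hinge, 5 mm thick, 0.3 kg.
- lid (a joint): Lid angle in rad: 0 shut and level, 1.57 upright, starts at its stop, 2.0, leaning outward (away from the case, to its +y side). Free hinge, a push of under 2 N near the free edge moves it; below about 1.5 it falls shut by itself.
- wheel_center (a point): Centre of a loose grey resin skate wheel, 70 mm across, 51 mm high, bystander.
- axle_center (a point): Centre of a loose rusty steel axle with square hanger, 180 mm long, lying on the counter along its y axis, 24 mm high, bystander.
- cup_center (a point): Centre of a loose copper-finish deck bolt cup, 76 mm across, 60 mm high, bystander. A fixed yellow bearing puller 250 mm high stands well to the right of the work.
Mind the look-alikes: they are no part of the job. Of the things shaped like the part that bears narrow_slot, the grey one is meant.

How it is judged:
On the way, in this order (a step that is already met when the one before it is completed fails the run):
1. one plate stands released at the bottom of its own slot, the lid still open (((z of thin_plate_center in the frame of narrow_slot between 0.045 and 0.06 m and x of thin_plate_center in the frame of narrow_slot between -0.012 and 0.012 m and angle between thin_plate_center's own z axis and vertical below 0.25 rad and angle between the x axis of thin_plate_center and the x axis of narrow_slot, either way round below 0.25 rad and contact force between the fingers and thin_plate below 0.1 N) or (z of thick_plate_center in the frame of wide_slot between 0.045 and 0.06 m and x of thick_plate_center in the frame of wide_slot between -0.012 and 0.012 m and angle between thick_plate_center's own z axis and vertical below 0.25 rad and angle between the x axis of thick_plate_center and the x axis of wide_slot, either way round below 0.25 rad and contact force between the fingers and thick_plate below 0.1 N)) and value of joint lid above 1.6 rad), for 0.2 s.
2. both plates stand released in their own slots, the lid still open (z of thin_plate_center in the frame of narrow_slot between 0.045 and 0.06 m and x of thin_plate_center in the frame of narrow_slot between -0.012 and 0.012 m and angle between each of thin_plate_center, thick_plate_center's own z axis and vertical below 0.25 rad and angle between the x axis of thin_plate_center and the x axis of narrow_slot, either way round below 0.25 rad and z of thick_plate_center in the frame of wide_slot between 0.045 and 0.06 m and x of thick_plate_center in the frame of wide_slot between -0.012 and 0.012 m and angle between the x axis of thick_plate_center and the x axis of wide_slot, either way round below 0.25 rad and contact force between the fingers and thin_plate below 0.1 N and contact force between the fingers and thick_plate below 0.1 N and value of joint lid above 1.6 rad), for 0.2 s.
3. the lid, past upright and untouched by the robot, is falling shut by its own weight (contact force between each of the arm, the fingers and lid below 0.05 N and value of joint lid between 0.1 and 1.3 rad), for 0.04 s.
At the end, for the whole second after the job is handed in: Thin plate in the narrow slot and thick plate in the wide slot: each centre 45 to 60 mm above its slot's floor and within 12 mm of the slot's middle across it, upright within 0.25 rad (14 degrees), released and at rest; the lid shut within 0.05 rad and untouched (z of thin_plate_center in the frame of narrow_slot between 0.045 and 0.06 m and x of thin_plate_center in the frame of narrow_slot between -0.012 and 0.012 m and angle between each of thin_plate_center, thick_plate_center's own z axis and vertical below 0.25 rad and angle between the x axis of thin_plate_center and the x axis of narrow_slot, either way round below 0.25 rad and z of thick_plate_center in the frame of wide_slot between 0.045 and 0.06 m and x of thick_plate_center in the frame of wide_slot between -0.012 and 0.012 m and angle between the x axis of thick_plate_center and the x axis of wide_slot, either way round below 0.25 rad and contact force between the fingers and thin_plate below 0.1 N and contact force between the fingers and thick_plate below 0.1 N and contact force between each of the arm, the fingers and lid below 0.05 N and value of joint lid below 0.05 rad and linear speed of each of thin_plate, thick_plate below 0.02 m/s).
It fails at once if a plate is dropped (falls faster than 0.7 m/s with no finger on it) ((linear speed of thin_plate above 0.7 m/s and contact force between the fingers and thin_plate below 0.1 N) or (linear speed of thick_plate above 0.7 m/s and contact force between the fingers and thick_plate below 0.1 N)).
It fails at once if the wheel, axle or cup is shifted more than 30 mm (distance of any of wheel_center, axle_center, cup_center from where it was at the start of the episode above 0.03 m).
It also fails if it takes over 72 s, if anything falls off the work surface, if the arm or the gripper's body presses on something with over 40 N, if the wrist force passes 120 N, or if a joint passes its speed limit or range.

ROBOT

A 6-joint arm with a two-finger parallel gripper is mounted at the origin on the work surface. World frame = base frame: x ahead of the robot, y to its left, z up, the work surface at z = 0. Lengths are in m, angles in rad, forces in N, time in s.
With the tool pointing down it reaches from about 0.35 to 0.85 m from the base axis. Payload 8.1 kg.
Tool frame: the origin (TCP) lies on the mounting face of the last link; the fingertips stand 186 mm ahead of it and the grasp point (between the pads) lies 167 mm ahead of it; z points along the fingers, y is the line along which they close (so a half turn about z gives the same grasp; the last joint's range is limited). The gripper opens to 93 mm and grips with 3 to 60 N. Pads are 15 mm wide; open, the fingers measure 128 mm over their backs; the gripper's body (75 mm by 188 mm) begins 65 mm behind the grasp point.
Start: joints at [1.036, 0.13, 1.488, -0, 1.523, -0.085], TCP at [0.261, 0.54, 0.405] pointing down, gripper open.
Joint ranges: [-2.96, 2.96], [-0.89, 2.26], [0.02, 2.5], [-1.34, 4.48], [0, 2.73], [-2.66, 2.66]. Speed limits (rad/s): [2.39, 2.39, 2.79, 3.14, 3.14, 3.14].

INTERFACE

Orientations are given as a rotation vector (axis times angle).
In Python, from plant import read_state, read_camera, camera_params, close_job gives the robot as it stands. The module is installed in compiled form; this text tells all that it offers.
- The arm moves only by the tool servo_tool, never from a script. Its argument "increments" is a list of rows, each an object with "slide": the shift along the tool's x, y, z in mm, a list of three; "dr": the turn, a rotation vector about the tool's x, y, z in rad, a list of three; "jaw": the closure, from 0 (fully open) to 1 (shut). In form: [{"slide": [x, y, z], "dr": [ax, ay, az], "jaw": jaw}, ...]. A call has 1 to 20 rows; each row is the pose to reach, as a shift and turn from the pose commanded when the call began, along the tool's axes at that moment; what a row does not reach only later rows make up. A row lasts 1/10 s, in which the tool goes at most 50 mm and 8.59 degrees, less where a joint would pass 70% of its speed; a pose out of reach is approached as far as the arm can. A call with a gripper value outside its range is refused whole. The fingers move at their own pace and stop on an object; "force" is the grip in N (left out, the last holds). Time passes only in rows, so rows that repeat a pose let the fingers close. It gives the time, the measured TCP pose, the force, the opening and the grip force at its end, in the units of the state.
- read_state(): the state, without advancing time (a new reading comes with each control period).
- read_camera(name): name is "scene" or "side" or "wrist"; returns (picture, depth): 400x640x3 uint8, red, green, blue; 400x640 float32, m along the optical axis (not along the pixel's ray), 0 where there is no reading.
- camera_params(name): a dict with "fx", "fy", "cx", "cy" (pixels), "k1" (the pictures are not rectified: a ray, as slopes to the right and down, at radius r is drawn at 1 + k1 r^2 times it, then the intrinsics apply), "rvec" (rotation vector, rad) and "tvec" (3), from world to camera coordinates, as OpenCV has them. Camera axes: x right, y down, z forward; pixel columns grow to the right and rows downward; lengths in m; the calibration is good to about 2 mm. A picture is of the moment at which its call begins: read the wrist's pose just before it. camera_params takes no time and is no camera call; for the wrist camera it gives the pose at the moment of the call.
- close_job(): hands the job in; it is judged then, once.
The state is a dict: "t": time; "q": joint angles; "dq": joint speeds; "joint_torque": joint torques, N m; "tool_pos": TCP position; "orientation": TCP orientation; "force": force on the tool from outside, world axes, zero at the start; "wrist_torque": the same for the moment, N m; "opening": finger opening in m; "gripper_force": force on a finger pad.
Only numpy, scipy, OpenCV 4.12 (cv2) and the standard library are available. Lean on these libraries where they do the work, as an engineer would, in place of code of your own. Each camera call takes 0.05 s, during which the arm holds its last target. There are 200 camera calls.

## Working session

There is one attempt and no reset: what is moved stays moved. The work goes in short steps, Python scripts to look and compute and a tool call to move; the robot and the scene stay as the last step left them, time stands still between calls to the robot, and variables do not carry over. Pictures are saved under pics/ and viewed, at most 10 in all, crops included, and the job is handed in when it is done.

Besides the shell and the picture viewer there is one more tool, called after ">>>" in YAML: its name, and indented under it one key for each argument. servo_tool: Moves the arm, as the interface text tells. Its arguments: {"type":"object","properties":{"increments":{"type":"array"},"force":{"type":"number"}},"required":["increments"]}

```bash
mkdir -p pics; cat > h.py <<'E'
import numpy as np, cv2
from scipy.spatial.transform import Rotation as R
from plant import *
def cap(n):
    p=camera_params(n); im,d=read_camera(n); np.savez(f'{n}.npz',im=im,d=d,p=np.array(p,dtype=object)); return im,d,p
def load(n):
    z=np.load(f'{n}.npz',allow_pickle=True); return z['im'],z['d'],z['p'].item()
def rays(uv,p):
    K=np.array([[p['fx'],0,p['cx']],[0,p['fy'],p['cy']],[0,0,1.]])
    uv=np.asarray(uv,float).reshape(-1,1,2)
    return cv2.undistortPoints(uv,K,np.array([p['k1'],0,0,0.])).reshape(-1,2)
def cloud(d,p):
    h,w=d.shape; u,v=np.meshgrid(np.arange(w),np.arange(h))
    s=rays(np.stack([u,v],-1),p); P=np.c_[s,np.ones(len(s))]*d.reshape(-1,1)
    M=R.from_rotvec(np.ravel(p['rvec'])).as_matrix(); W=(P-np.ravel(p['tvec']))@M
    W[d.ravel()<=0]=np.nan
    return W.reshape(h,w,3)
E
python3 - <<'E'
from h import *
for n in ('scene','side'):
    im,d,p=cap(n); cv2.imwrite(f'pics/{n}.png',im[:,:,::-1]); print(n,p, (d>0).mean())
s=read_state(); print(s['t'],s['tool_pos'],s['orientation'],s['opening'])
E
```

```text
scene {'fx': 363.1513544442984, 'fy': 363.1513544442984, 'cx': 311.7666962436687, 'cy': 199.33578227130238, 'k1': -0.07714175856576644, 'rvec': array([ 0.779312  ,  2.42030589, -1.27167797]), 'tvec': array([ 0.36189719, -0.12498971,  1.42439734])} 0.9955234375
side {'fx': 426.57218269216094, 'fy': 426.57218269216094, 'cx': 317.9637161014704, 'cy': 197.20469284853414, 'k1': -0.0672981164224952, 'rvec': array([ 2.55196618,  0.71294942, -0.16970429]), 'tvec': array([-0.46467544, -0.1081161 ,  1.3152538 ])} 0.99598046875
0.1 [0.26073409 0.5401484  0.40380056] [-7.00471805e-01 -3.06198429e+00  2.48102138e-03] 0.09299430689249646
```

View pics/scene.png

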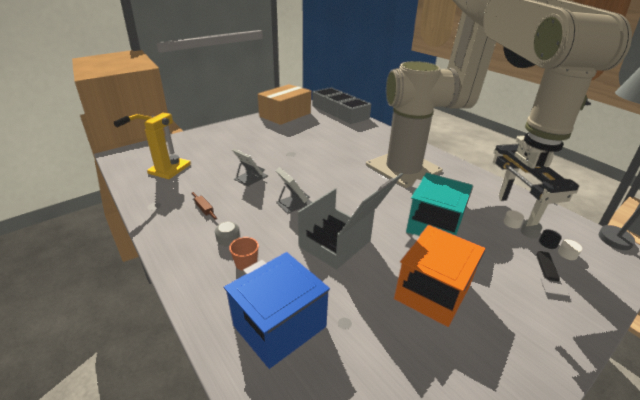

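View pics/side.png

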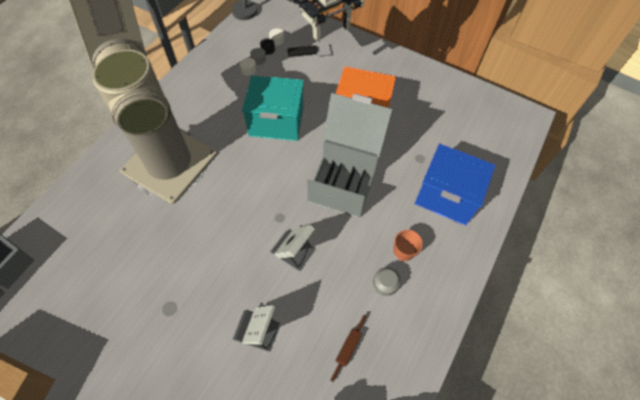

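The scene view shows the grey case at about (340,228), with the plates at (293,187) and (250,166). In the side view the case is at (345,180) with its lid at (358,122), the bored thick plate at (293,243) and the holed thin plate at (258,325).

```bash
python3 - <<'E'
from h import *
for n,pts in (('side',dict(case=(345,180),lid=(358,122),thick=(287,243),thin=(258,325),wheel=(387,280),cup=(407,243),axle=(349,347),tbl=(210,230))),('scene',dict(thick=(285,190),thin=(243,166),case=(335,250)))):
    im,d,p=load(n); W=cloud(d,p)
    for k,(u,v) in pts.items(): print(n,k,np.round(W[v,u],3), im[v,u])
# top-down orthographic composite 2px/mm.. both views
for n,r in (('side',1),('scene',1)):
    im,d,p=load(n); W=cloud(d,p)
    m=(W[...,2]>0.012)&(W[...,2]<0.4)&(W[...,0]>0.3)&(W[...,0]<0.9)&(abs(W[...,1])<0.45)
    c,l,st,ce=cv2.connectedComponentsWithStats(m.astype(np.uint8))
    for i in range(1,c):
        if st[i,4]>60:
            Q=W[l==i]; print(n,st[i],np.round(Q.min(0),3),np.round(Q.max(0),3))
# zoomed crops
im=load('side')[0][90:360,220:440]; a=cv2.resize(im,None,fx=2.2,fy=2.2,interpolation=cv2.INTER_CUBIC)
cv2.imwrite('pics/crop1.png',a[:,:,::-1])
E
```

```text
side case [0.5   0.228 0.003] [64 68 62]
side lid [0.487 0.298 0.197] [154 160 150]
side thick [ 0.481 -0.057  0.071] [92 89 85]
side thin [ 0.54  -0.272  0.083] [192 192 176]
side wheel [ 0.75  -0.004  0.052] [135 135 125]
side cup [0.75  0.14  0.002] [98 59 43]
side axle [ 0.747 -0.194  0.026] [95 54 37]
side tbl [ 0.256 -0.116  0.005] [171 165 158]
scene thick [ 0.468 -0.133 -0.002] [176 167 158]
scene thin [ 0.511 -0.371  0.001] [157 150 142]
scene case [0.547 0.243 0.035] [35 34 34]
side [ 307   84   85  132 6134] [0.344 0.105 0.012] [0.597 0.45  0.271]
side [ 415  143   80   81 3968] [0.699 0.248 0.012] [0.874 0.42  0.136]
side [273 225  41  43 780] [ 0.45  -0.093  0.012] [ 0.53  -0.001  0.129]
side [393 230  30  30 463] [0.714 0.077 0.012] [0.789 0.152 0.066]
side [373 267  28  29 640] [ 0.714 -0.033  0.012] [0.784 0.037 0.059]
side [ 235  305   41   44 1027] [ 0.482 -0.321  0.013] [ 0.576 -0.221  0.127]
side [330 314  37  68 609] [ 0.729 -0.281  0.012] [ 0.762 -0.102  0.031]
scene [232 148  32  35 382] [ 0.486 -0.316  0.012] [ 0.576 -0.221  0.123]
scene [275 167  35  42 461] [ 0.453 -0.095  0.012] [0.532 0.002 0.127]
scene [ 298  173  105   94 4049] [0.398 0.104 0.012] [0.599 0.338 0.267]
scene [191 192  26  27 228] [ 0.732 -0.283  0.012] [ 0.764 -0.101  0.027]
scene [ 215  222  115  144 8473] [ 0.698 -0.029  0.012] [0.874 0.42  0.134]
scene [ 394  226   60   73 1360] [0.345 0.388 0.012] [0.519 0.45  0.133]
```

View pics/crop1.png

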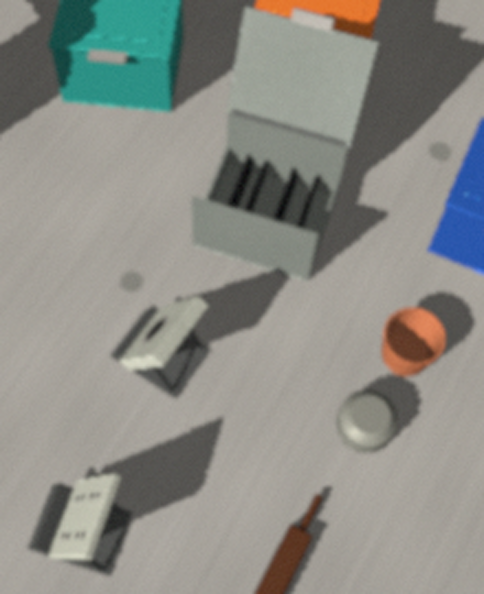

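```bash
cat > m.py <<'E'
from h import *
def plane(Q,n0,tol=.0025,it=400):
    rng=np.random.default_rng(0);best=None
    for _ in range(it):
        a=Q[rng.choice(len(Q),3,False)]; n=np.cross(a[1]-a[0],a[2]-a[0]); L=np.linalg.norm(n)
        if L<1e-6: continue
        n/=L
        if n@n0<0:n=-n
        if n@n0<.9: continue
        k=abs((Q-a[0])@n)<tol
        if best is None or k.sum()>best.sum():best=k
    P=Q[best];c=P.mean(0);n=np.linalg.svd(P-c)[2][2]; n*=np.sign(n@n0); return n,c,P
if __name__=='__main__':
    Wd={n:cloud(*load(n)[1:]) for n in('side','scene')}
    box=dict(thick=((.44,-.11,.03),(.55,.02,.14)),thin=((.47,-.34,.03),(.59,-.20,.14)))
    for n,W in Wd.items():
        Q0=W.reshape(-1,3);Q0=Q0[~np.isnan(Q0[:,0])]
        for k,(a,b) in box.items():
            Q=Q0[((Q0>a)&(Q0<b)).all(1)]
            nn,c,P=plane(Q,np.array([-.8,0,.5]))
            # in-plane axes
            y=np.cross([0,0,1],nn);y/=np.linalg.norm(y);z=np.cross(nn,y); 
            s=(P-c)@y;t=(P-c)@z
            rect=cv2.minAreaRect(np.c_[s,t].astype(np.float32)); 
            print(n,k,'n',nn.round(3),'c',c.round(3),len(P),'y',np.percentile(s,[1,99]).round(3),'z',np.percentile(t,[1,99]).round(3),'mid',(c+y*rect[0][0]+z*rect[0][1]).round(4),np.round(rect[1],3),'yaw',np.degrees(np.arctan2(-nn[1],-nn[0])).round(1),'tilt',np.degrees(np.arcsin(nn[2])).round(1))
        Q=Q0[((Q0>(.38,.08,.0))&(Q0<(.62,.34,.3))).all(1)]
        for z0,z1 in ((.116,.129),(.044,.054)):
            T=Q[(Q[:,2]>z0)&(Q[:,2]<z1)]
            print(n,'z',z0,len(T),cv2.minAreaRect(T[:,:2].astype(np.float32)))
        for nm,n0,sel in (('outer -y wall',(0,-1,0),(Q[:,1]<.17)&(Q[:,2]>.02)&(Q[:,2]<.12)),('inner +y wall',(0,-1,0),(Q[:,1]>.2)&(Q[:,2]>.04)&(Q[:,2]<.115)),('lid',(0,-1,-.4),(Q[:,2]>.135))):
            if sel.sum()<50: continue
            nn,c,P=plane(Q[sel],np.array(n0)/np.linalg.norm(n0)); print(nm,nn.round(3),c.round(3),len(P),P.min(0).round(3),P.max(0).round(3))
E
python3 m.py
```

```text
side thick n [-0.86   0.012  0.51 ] c [ 0.489 -0.047  0.083] 412 y [-0.044  0.043] z [-0.061  0.052] mid [ 0.4869 -0.0465  0.0794] [0.117 0.089] yaw -0.8 tilt 30.7
side thin n [-0.835 -0.2    0.512] c [ 0.538 -0.271  0.082] 631 y [-0.045  0.043] z [-0.06   0.048] mid [ 0.5351 -0.2705  0.0779] [0.089 0.115] yaw 13.5 tilt 30.8
side z 0.116 415 ((0.505024254322052, 0.1940954178571701), (0.16265785694122314, 0.15050582587718964), 13.008123397827148)
side z 0.044 417 ((0.5039505958557129, 0.19012343883514404), (0.16028545796871185, 0.14354732632637024), 11.951201438903809)
outer -y wall [ 0.206 -0.979 -0.   ] [0.52  0.123 0.072] 961 [0.44  0.105 0.02 ] [0.597 0.141 0.12 ]
inner +y wall [ 0.205 -0.979  0.006] [0.491 0.256 0.079] 738 [0.412 0.239 0.04 ] [0.569 0.274 0.115]
lid [ 0.11  -0.992  0.069] [0.485 0.288 0.183] 178 [0.401 0.279 0.155] [0.567 0.297 0.207]
scene thick n [-0.892  0.026  0.451] c [ 0.511 -0.04   0.082] 144 y [-0.038  0.053] z [-0.056  0.043] mid [ 0.5078 -0.0465  0.0758] [0.1   0.092] yaw -1.7 tilt 26.8
scene thin n [-0.877 -0.207  0.433] c [ 0.547 -0.266  0.08 ] 192 y [-0.041  0.047] z [-0.054  0.045] mid [ 0.5454 -0.2707  0.0758] [0.101 0.094] yaw 13.3 tilt 25.6
scene z 0.116 158 ((0.5050467252731323, 0.19374024868011475), (0.16048917174339294, 0.1518852859735489), 10.598891258239746)
scene z 0.044 432 ((0.5045729875564575, 0.19211798906326294), (0.16518959403038025, 0.14165142178535461), 11.56392765045166)
outer -y wall [ 0.205 -0.979 -0.003] [0.523 0.126 0.076] 912 [0.437 0.107 0.02 ] [0.599 0.144 0.12 ]
inner +y wall [ 0.205 -0.979 -0.002] [0.497 0.26  0.078] 730 [0.411 0.241 0.04 ] [0.571 0.277 0.115]
lid [ 0.119 -0.975  0.187] [0.507 0.326 0.249] 93 [0.452 0.321 0.223] [0.561 0.33  0.267]
```

```bash
cat >> h.py <<'E'
C=np.array([.505,.192,0]); CX=np.array([.979,.205,0]); CX/=np.linalg.norm(CX); CY=np.array([-CX[1],CX[0],0]); Z=np.array([0,0,1.])
def incr(z,y,grasp,gd=.167,show=True):
    "tool z dir, tool y line, grasp point -> slide mm, dr from the current pose"
    s=read_state(); R0=R.from_rotvec(s['orientation']); best=None
    z=np.array(z,float)/np.linalg.norm(z); y=np.array(y,float); y-=z*(y@z); y/=np.linalg.norm(y)
    for sg in(1,-1):
        M=np.c_[np.cross(sg*y,z),sg*y,z]; dr=(R0.inv()*R.from_matrix(M)).as_rotvec()
        if best is None or np.linalg.norm(dr)<np.linalg.norm(best): best=dr
    T=np.array(grasp)-z*gd; sl=R0.inv().apply(T-s['tool_pos'])*1000
    if show: print('slide',sl.round(1),'dr',best.round(3),'TCP',T.round(3))
    return sl,best
E
python3 - <<'E'
from h import *
for n in('side','scene'):
    im,d,p=load(n);W=cloud(d,p);L=np.stack([(W-C)@CX,(W-C)@CY,W[...,2]],-1)
    for lo,hi in((.025,.045),(-.005,.015)):
        m=(abs(L[...,0])<.074)&(abs(L[...,1])<.063)&(L[...,2]>lo)&(L[...,2]<hi)
        h,e=np.histogram(L[m][:,0]*1000,np.arange(-76,77,4)); print(n,lo,dict(zip(e[:-1].astype(int).tolist(),h.tolist())))
s=read_state(); print(R.from_rotvec(s['orientation']).as_matrix().round(3))
for nm,c,n in(('thick',(.4947,-.0466,.0748),(-.86,.012,.5)),('thin',(.539,-.2696,.0745),(-.84,-.2,.5))):
    n=np.array(n);n/=np.linalg.norm(n);y=np.cross(Z,n);y/=np.linalg.norm(y);up=np.cross(n,y); 
    print(nm,up.round(3)); incr(-up,n,np.array(c)+up*.032); incr(-up,n,np.array(c)+up*.142)
E
```

```text
side 0.025 {-76: 0, -72: 0, -68: 0, -64: 0, -60: 1, -56: 0, -52: 11, -48: 30, -44: 30, -40: 0, -36: 0, -32: 2, -28: 21, -24: 23, -20: 1, -16: 0, -12: 0, -8: 0, -4: 0, 0: 1, 4: 0, 8: 0, 12: 15, 16: 32, 20: 20, 24: 0, 28: 0, 32: 1, 36: 0, 40: 1, 44: 24, 48: 14, 52: 4, 56: 0, 60: 0, 64: 0, 68: 0, 72: 0}
side -0.005 {-76: 9, -72: 25, -68: 22, -64: 25, -60: 13, -56: 0, -52: 0, -48: 0, -44: 21, -40: 22, -36: 20, -32: 1, -28: 0, -24: 23, -20: 25, -16: 22, -12: 24, -8: 25, -4: 22, 0: 25, 4: 20, 8: 3, 12: 0, 16: 0, 20: 25, 24: 23, 28: 23, 32: 23, 36: 25, 40: 11, 44: 0, 48: 14, 52: 24, 56: 23, 60: 24, 64: 23, 68: 24, 72: 0}
scene 0.025 {-76: 5, -72: 0, -68: 0, -64: 0, -60: 0, -56: 0, -52: 4, -48: 31, -44: 59, -40: 6, -36: 0, -32: 0, -28: 2, -24: 62, -20: 25, -16: 0, -12: 0, -8: 0, -4: 0, 0: 0, 4: 0, 8: 1, 12: 8, 16: 51, 20: 95, 24: 2, 28: 0, 32: 0, 36: 0, 40: 0, 44: 0, 48: 114, 52: 46, 56: 0, 60: 0, 64: 0, 68: 0, 72: 0}
scene -0.005 {-76: 0, -72: 0, -68: 0, -64: 0, -60: 0, -56: 0, -52: 0, -48: 0, -44: 0, -40: 0, -36: 0, -32: 0, -28: 0, -24: 22, -20: 1, -16: 0, -12: 0, -8: 0, -4: 0, 0: 0, 4: 0, 8: 0, 12: 0, 16: 0, 20: 3, 24: 0, 28: 0, 32: 0, 36: 0, 40: 0, 44: 0, 48: 0, 52: 0, 56: 0, 60: 0, 64: 0, 68: 0, 72: 0}
[[-0.901  0.435 -0.001]
 [ 0.435  0.901 -0.001]
 [ 0.    -0.002 -1.   ]]
thick [ 0.503 -0.007  0.865]
slide [-556.5 -384.2  157.5] dr [0.467 0.299 1.107] TCP [ 0.595 -0.048  0.247]
slide [-606.6 -361.    62.4] dr [0.467 0.299 1.107] TCP [ 0.65  -0.049  0.342]
thin [0.487 0.116 0.865]
slide [-680.  -545.   157.9] dr [0.488 0.233 0.866] TCP [ 0.636 -0.247  0.247]
slide [-722.7 -510.3   62.6] dr [0.488 0.233 0.866] TCP [ 0.69  -0.234  0.342]
```

>>> servo_tool:
  increments:
    - {"slide":[0,0,-50],"dr":[0,0,0],"jaw":0}
    - {"slide":[0,0,-100],"dr":[0,0,0],"jaw":0}
    - {"slide":[0,0,-150],"dr":[0,0,0],"jaw":0}
    - {"slide":[-30,-20,-190],"dr":[0,0,0],"jaw":0}
    - {"slide":[-70,-40,-195],"dr":[0,0,0.1],"jaw":0}
    - {"slide":[-110,-65,-195],"dr":[0,0,0.2],"jaw":0}
    - {"slide":[-150,-90,-195],"dr":[0,0,0.3],"jaw":0}
    - {"slide":[-190,-115,-195],"dr":[0,0,0.4],"jaw":0}
    - {"slide":[-230,-140,-195],"dr":[0.05,0.03,0.5],"jaw":0}
    - {"slide":[-270,-165,-190],"dr":[0.1,0.06,0.6],"jaw":0}
    - {"slide":[-310,-190,-185],"dr":[0.15,0.1,0.7],"jaw":0}
    - {"slide":[-350,-215,-180],"dr":[0.2,0.14,0.8],"jaw":0}
    - {"slide":[-390,-240,-170],"dr":[0.26,0.17,0.9],"jaw":0}
    - {"slide":[-430,-265,-150],"dr":[0.32,0.2,0.95],"jaw":0}
    - {"slide":[-470,-285,-120],"dr":[0.38,0.24,1.0],"jaw":0}
    - {"slide":[-510,-305,-80],"dr":[0.42,0.27,1.05],"jaw":0}
    - {"slide":[-550,-325,-40],"dr":[0.467,0.299,1.107],"jaw":0}
    - {"slide":[-580,-345,0],"dr":[0.467,0.299,1.107],"jaw":0}
    - {"slide":[-600,-358,40],"dr":[0.467,0.299,1.107],"jaw":0}
    - {"slide":[-607,-361,60],"dr":[0.467,0.299,1.107],"jaw":0}

```text
t: 2.1
tool_pos: [0.651, -0.0507, 0.3423]
orientation: [-1.937, -1.909, 0.514]
force: [0.6, -0.2, 0.0]
opening: 0.0931
gripper_force: 0.0
```

```bash
python3 - <<'E'
from h import *
s=read_state();print(s['t'],s['tool_pos'],s['q'].round(2) if hasattr(s['q'],'round') else s['q'],s['force'])
im,d,p=cap('wrist');cv2.imwrite('pics/w1.png',im[:,:,::-1]);W=cloud(d,p)
Rt=R.from_rotvec(s['orientation'])
L=Rt.inv().apply(W.reshape(-1,3)-s['tool_pos']) # tool frame
c=(.4947,-.0466,.0748);n=np.array((-.86,.012,.5));n/=np.linalg.norm(n);y=np.cross(Z,n);y/=np.linalg.norm(y);up=np.cross(n,y)
incr(-up,n,np.array(c)+up*.032)
# plate points in nominal plate frame
Q=(W.reshape(-1,3)-c)@np.c_[n,y,up]; 
m=(abs(Q[:,0])<.03)&(abs(Q[:,1])<.06)&(abs(Q[:,2]-.05)<.015); T=Q[m]*1000; print(m.sum())
top=T[(T[:,2]>np.percentile(T[:,2],90)-6)]
print('n range',np.percentile(top[:,0],[2,50,98]).round(1),'y',np.percentile(T[:,1],[1,50,99]).round(1),'up',np.percentile(T[:,2],[50,90,98]).round(1))
E
```

```text
2.1 [ 0.65098892 -0.05065875  0.34231958] [-0.14  0.58  1.09 -0.07  1.99 -0.13] [ 0.55854314 -0.20142804  0.03766374]
slide [  3.8  -3.9 102.6] dr [-0.009 -0.002 -0.002] TCP [ 0.595 -0.048  0.247]
2089
n range [-5.7  3.5 12.3] y [-43.9  -3.9  44.5] up [54.  55.  55.6]
```

View pics/w1.png

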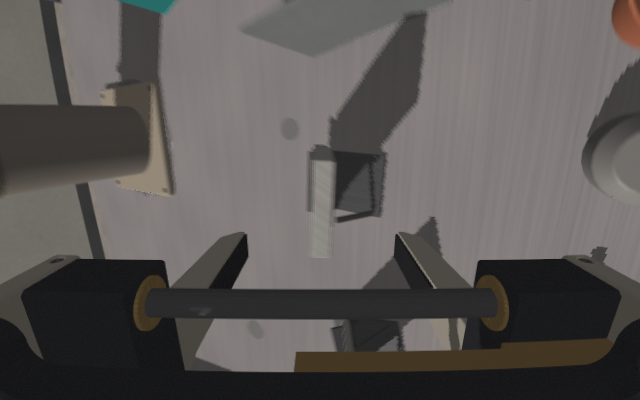

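The wrist view shows the thick plate's top edge at about (322,208), roughly midway between the fingertips at (247,235) and (397,235). I'll check this in the tool frame.

```bash
cat > wr.py <<'E'
from h import *
def tool(W,s): return R.from_rotvec(s['orientation']).inv().apply(W.reshape(-1,3)-s['tool_pos'])*1000
def report(W,s,top0):
    L=tool(W,s); f=(L[:,2]>160)&(L[:,2]<192)&(abs(L[:,1])<75)&(abs(L[:,0])<20)
    for sg in(1,-1):
        g=L[f&(L[:,1]*sg>5)]
        if len(g): print('finger',sg,len(g),'inner',np.percentile(abs(g[:,1]),[1,5,50]).round(1),'x',np.percentile(g[:,0],[2,98]).round(1),'z',g[:,2].max().round(1))
    m=(abs(L[:,1])<30)&(abs(L[:,0])<60)&(abs(L[:,2]-top0)<9); g=L[m]
    print('plate',m.sum(),'y',np.percentile(g[:,1],[2,50,98]).round(1),'x',np.percentile(g[:,0],[2,98]).round(1),'z',np.percentile(g[:,2],[5,50,95]).round(1))
    a=[g[(g[:,0]>i)&(g[:,0]<i+10)] for i in range(-60,60,10)]; print([(np.percentile(b[:,1],[5,95]).round(0).tolist(),len(b)) for b in a if len(b)>15])
E
python3 - <<'E'
from wr import *
s=read_state();im,d,p=load('wrist');W=cloud(d,p);report(W,s,247)
print(R.from_rotvec(s['orientation']).as_matrix()[:,1].round(3))
E
```

```text
finger 1 455 inner [41.1 41.2 42.6] x [-5.6 11.1] z 178.3
finger -1 471 inner [51.1 51.2 52.8] x [-5.3 11. ] z 179.1
plate 2057 y [-14.8  -6.    3.1] x [-40.1  46.7] z [246.4 247.6 249. ]
[([-15.0, 0.0], 42), ([-15.0, 1.0], 200), ([-14.0, 1.0], 204), ([-15.0, 1.0], 205), ([-14.0, 2.0], 225), ([-14.0, 2.0], 235), ([-14.0, 2.0], 238), ([-13.0, 3.0], 238), ([-13.0, 3.0], 247), ([-13.0, 3.0], 223)]
[ 0.86  -0.014 -0.511]
```

>>> servo_tool:
  increments:
    - {"slide":[1,-2,25],"dr":[0,0,0],"jaw":0}
    - {"slide":[2,-2,50],"dr":[-0.005,0,0],"jaw":0.1}
    - {"slide":[2,-2,75],"dr":[-0.009,0,0],"jaw":0.3}
    - {"slide":[2,-2,95],"dr":[-0.009,0,0],"jaw":0.4}
    - {"slide":[2,-2,102],"dr":[-0.009,0,0],"jaw":0.5}
    - {"slide":[2,-2,102],"dr":[-0.009,0,0],"jaw":0.6}
    - {"slide":[2,-2,102],"dr":[-0.009,0,0],"jaw":0.6}

```text
t: 2.85
tool_pos: [0.5982, -0.0458, 0.2586]
orientation: [-1.943, -1.917, 0.504]
force: [0.4, 0.1, -0.1]
opening: 0.0493
gripper_force: 0.0
```

```bash
python3 - <<'E'
from wr import *
s=read_state();im,d,p=cap('wrist');W=cloud(d,p);report(W,s,145);print(s['opening'])
E
```

```text
finger 1 606 inner [21.9 22.  25.5] x [-7.2  9.2] z 186.8
finger -1 589 inner [27.5 27.5 30.9] x [-7.2  9.2] z 187.1
plate 723 y [-29.5  22.2  29.6] x [-5.8  9.2] z [137.1 145.1 153. ]
[([-28.0, 22.0], 114), ([-29.0, 29.0], 609)]
0.04925532197329942
```

```bash
python3 - <<'E'
from wr import *
s=read_state();im,d,p=load('wrist');W=cloud(d,p);L=tool(W,s)
m=(abs(L[:,1])<21)&(abs(L[:,0])<60)&(L[:,2]>120)&(L[:,2]<175);g=L[m];print(m.sum(),np.percentile(g[:,2],[5,20,50,80]).round(1))
zt=np.percentile(g[:,2],20);g=g[abs(g[:,2]-zt)<5]
print(len(g),np.percentile(g[:,1],[2,50,98]).round(1),np.percentile(g[:,0],[2,98]).round(1))
n=np.array((-.86,.012,.5));n/=np.linalg.norm(n);y=np.cross(Z,n);y/=np.linalg.norm(y);up=np.cross(n,y)
print(s['tool_pos'],s['t']); incr(-up,n,np.array((.4947,-.0466,.0748))+up*.032)
E
```

```text
4252 [156.  156.5 157.1 157.8]
4051 [-10.8  -2.1   6.8] [-45.3  41.3]
[ 0.5984428  -0.04586977  0.25887275] 2.9
slide [-2.2  2.7 12.3] dr [ 0.012 -0.001  0.001] TCP [ 0.595 -0.048  0.247]
```

>>> servo_tool:
  increments:
    - {"slide":[-3,0.5,12],"dr":[0,0,0],"jaw":0.6}
    - {"slide":[-3,0.5,12],"dr":[0,0,0],"jaw":0.6}
    - {"slide":[-3,0.5,12],"dr":[0,0,0],"jaw":0.7}
    - {"slide":[-3,0.5,12],"dr":[0,0,0],"jaw":0.8}
    - {"slide":[-3,0.5,12],"dr":[0,0,0],"jaw":1}
    - {"slide":[-3,0.5,12],"dr":[0,0,0],"jaw":1}
    - {"slide":[-3,0.5,12],"dr":[0,0,0],"jaw":1}
    - {"slide":[-3,0.5,12],"dr":[0,0,0],"jaw":1}
  force: 35

```text
t: 3.7
tool_pos: [0.5921, -0.0488, 0.2472]
orientation: [-1.942, -1.916, 0.505]
force: [-0.3, 1.0, 3.2]
opening: 0.018
gripper_force: 34.9
```

```bash
python3 - <<'E'
from h import *
wide=C+CX*.034
incr(-Z,CX,wide+Z*(.16+.055+.033)); incr(-Z,CX,wide+Z*(.006+.055+.033))
E
```

```text
slide [ 247.2 -132.6 -117.4] dr [-0.515 -0.058 -0.215] TCP [0.538 0.199 0.415]
slide [247.  -56.5  16.5] dr [-0.515 -0.058 -0.215] TCP [0.538 0.199 0.261]
```

>>> servo_tool:
  increments:
    - {"slide":[0,0,-10],"dr":[0,0,0],"jaw":1}
    - {"slide":[0,0,-25],"dr":[0,0,0],"jaw":1}
    - {"slide":[0,0,-45],"dr":[0,0,0],"jaw":1}
    - {"slide":[0,-10,-70],"dr":[0,0,0],"jaw":1}
    - {"slide":[0,-30,-90],"dr":[-0.06,-0.005,-0.03],"jaw":1}
    - {"slide":[0,-55,-105],"dr":[-0.13,-0.015,-0.06],"jaw":1}
    - {"slide":[5,-85,-115],"dr":[-0.2,-0.02,-0.09],"jaw":1}
    - {"slide":[15,-110,-117],"dr":[-0.28,-0.03,-0.12],"jaw":1}
    - {"slide":[35,-125,-117],"dr":[-0.36,-0.04,-0.15],"jaw":1}
    - {"slide":[60,-132,-117],"dr":[-0.44,-0.05,-0.18],"jaw":1}
    - {"slide":[90,-132,-117],"dr":[-0.515,-0.058,-0.215],"jaw":1}
    - {"slide":[120,-132,-117],"dr":[-0.515,-0.058,-0.215],"jaw":1}
    - {"slide":[150,-132,-117],"dr":[-0.515,-0.058,-0.215],"jaw":1}
    - {"slide":[180,-132,-117],"dr":[-0.515,-0.058,-0.215],"jaw":1}
    - {"slide":[205,-132,-117],"dr":[-0.515,-0.058,-0.215],"jaw":1}
    - {"slide":[225,-132,-117],"dr":[-0.515,-0.058,-0.215],"jaw":1}
    - {"slide":[240,-132,-117],"dr":[-0.515,-0.058,-0.215],"jaw":1}
    - {"slide":[247,-132,-117],"dr":[-0.515,-0.058,-0.215],"jaw":1}
    - {"slide":[247,-132,-117],"dr":[-0.515,-0.058,-0.215],"jaw":1}
    - {"slide":[247,-132,-117],"dr":[-0.515,-0.058,-0.215],"jaw":1}

```text
t: 5.7
tool_pos: [0.5386, 0.1983, 0.4139]
orientation: [1.981, 2.438, -0.001]
force: [-0.2, 0.1, -4.9]
opening: 0.0184
gripper_force: 34.9
```

```bash
python3 - <<'E'
from h import *
wide=C+CX*.034
s=read_state();print(s['opening'],s['gripper_force'])
incr(-Z,CX,wide+Z*(.006+.055+.033))
from m import plane
for n in('scene','side'):
    im,d,p=cap(n);W=cloud(d,p).reshape(-1,3);W=W[~np.isnan(W[:,0])]
    L=np.c_[(W-C)@CX*1000,(W-C)@CY*1000,W[:,2]*1000]
    g=L[(L[:,0]>5)&(L[:,0]<65)&(abs(L[:,1])<60)&(L[:,2]>152)&(L[:,2]<222)]
    print(n,len(g))
    for n0 in((1,0,0),(-1,0,0)):
        try: nn,c,P=plane(g,np.array(n0,float),tol=2.5); print(n0,len(P),nn.round(3),c.round(1),np.percentile(P[:,1],[1,99]).round(1),np.percentile(P[:,2],[1,99]).round(1))
        except Exception as e: print(e)
    g=L[(L[:,0]>5)&(L[:,0]<65)&(abs(L[:,1])<60)&(L[:,2]>130)&(L[:,2]<280)];print(np.percentile(g[:,2],[0.5,2]))
E
```

```text
0.01836693052288077 34.86237645149231
slide [  0.9  -0.2 152.9] dr [ 0.     0.001 -0.   ] TCP [0.538 0.199 0.261]
scene 655
(1, 0, 0) 579 [ 1.    -0.005 -0.005] [ 43.7   0.5 191.7] [-45.7  44. ] [160.2 221.6]
(-1, 0, 0) 579 [-1.     0.005  0.005] [ 43.7   0.5 191.7] [-45.7  44. ] [160.2 221.6]
[160.17589316 162.31382998]
side 137
(1, 0, 0) 71 [ 0.999 -0.049 -0.02 ] [ 42.1 -24.1 189.1] [-46.6  27.1] [160.2 220.9]
(-1, 0, 0) 71 [-0.999  0.049  0.02 ] [ 42.1 -24.1 189.1] [-46.6  27.1] [160.2 220.9]
[160.69409383 165.94903321]
```

>>> servo_tool:
  increments:
    - {"slide":[0.5,0,15],"dr":[0,0,0],"jaw":1}
    - {"slide":[1,0,40],"dr":[0,0,0],"jaw":1}
    - {"slide":[1,0,65],"dr":[0,0,0],"jaw":1}
    - {"slide":[1,0,90],"dr":[0,0,0],"jaw":1}
    - {"slide":[1,0,105],"dr":[0,0,0],"jaw":1}
    - {"slide":[1,0,115],"dr":[0,0,0],"jaw":1}
    - {"slide":[1,0,125],"dr":[0,0,0],"jaw":1}
    - {"slide":[1,0,133],"dr":[0,0,0],"jaw":1}
    - {"slide":[1,0,140],"dr":[0,0,0],"jaw":1}
    - {"slide":[1,0,145],"dr":[0,0,0],"jaw":1}
    - {"slide":[1,0,149],"dr":[0,0,0],"jaw":1}
    - {"slide":[1,0,151],"dr":[0,0,0],"jaw":1}
    - {"slide":[1,0,151],"dr":[0,0,0],"jaw":1}

```text
t: 7.1
tool_pos: [0.5384, 0.1998, 0.263]
orientation: [1.981, 2.438, 0.0]
force: [0.7, -0.4, -5.7]
opening: 0.0178
gripper_force: 34.9
```

>>> servo_tool:
  increments:
    - {"slide":[0,0,1],"dr":[0,0,0],"jaw":1}
    - {"slide":[0,0,2],"dr":[0,0,0],"jaw":1}
    - {"slide":[0,0,2.5],"dr":[0,0,0],"jaw":1}
    - {"slide":[0,0,2.5],"dr":[0,0,0],"jaw":1}

```text
t: 7.5
tool_pos: [0.5385, 0.1998, 0.2607]
orientation: [1.98, 2.438, 0.001]
force: [0.7, -0.2, -5.3]
opening: 0.0184
gripper_force: 34.9
```

>>> servo_tool:
  increments:
    - {"slide":[0,0,1],"dr":[0,0,0],"jaw":1}
    - {"slide":[0,0,2],"dr":[0,0,0],"jaw":1}
    - {"slide":[0,0,2],"dr":[0,0,0],"jaw":1}

```text
t: 7.8
tool_pos: [0.5387, 0.2001, 0.2605]
orientation: [1.98, 2.438, 0.002]
force: [-4.4, 0.1, 7.9]
opening: 0.0179
gripper_force: 34.9
```

>>> servo_tool:
  increments:
    - {"slide":[0,0,-0.5],"dr":[0,0,0],"jaw":0.75}
    - {"slide":[0,0,-0.5],"dr":[0,0,0],"jaw":0.65}
    - {"slide":[0,0,-0.5],"dr":[0,0,0],"jaw":0.65}
    - {"slide":[0,0,-0.5],"dr":[0,0,0],"jaw":0.65}
    - {"slide":[0,0,-0.5],"dr":[0,0,0],"jaw":0.65}
    - {"slide":[0,0,-20],"dr":[0,0,0],"jaw":0.65}
    - {"slide":[0,0,-60],"dr":[0,0,0],"jaw":0.65}
    - {"slide":[0,0,-110],"dr":[0,0,0],"jaw":0.5}
    - {"slide":[0,0,-150],"dr":[0,0,0],"jaw":0.5}
    - {"slide":[0,0,-150],"dr":[0,0,0],"jaw":0.5}

```text
t: 8.8
tool_pos: [0.5398, 0.2002, 0.4166]
orientation: [1.976, 2.433, 0.016]
force: [0.1, 0.3, 0.3]
opening: 0.0461
gripper_force: 0.0
```

```bash
python3 - <<'E'
from h import *
from m import plane
for n in('scene','side'):
    im,d,p=cap(n);W=cloud(d,p).reshape(-1,3);W=W[~np.isnan(W[:,0])]
    L=np.c_[(W-C)@CX*1000,(W-C)@CY*1000,W[:,2]*1000]
    g=L[(L[:,0]>5)&(L[:,0]<65)&(abs(L[:,1])<60)&(L[:,2]>55)&(L[:,2]<140)]
    t=g[(g[:,2]>105)]
    print(n,len(g),'top z',np.percentile(g[:,2],[90,98]).round(1),'top x',np.percentile(t[:,0],[2,98]).round(1),'y',np.percentile(t[:,1],[2,98]).round(1))
n=np.array((-.84,-.2,.5));n/=np.linalg.norm(n);y=np.cross(Z,n);y/=np.linalg.norm(y);up=np.cross(n,y)
c=np.array((.539,-.2696,.0745)); incr(-up,n,c+up*.132)
E
```

```text
scene 586 top z [115.5 117. ] top x [26.5 45.7] y [-41.1  45.2]
side 276 top z [117.9 118.8] top x [25.7 43.5] y [-43.7  44.8]
slide [-455.5   53.6   76.8] dr [ 0.528 -0.007 -0.027] TCP [ 0.685 -0.235  0.333]
```

>>> servo_tool:
  increments:
    - {"slide":[-20,0,0],"dr":[0,0,0],"jaw":0.4}
    - {"slide":[-50,0,0],"dr":[0,0,0],"jaw":0.4}
    - {"slide":[-90,5,0],"dr":[0,0,0],"jaw":0.4}
    - {"slide":[-130,10,0],"dr":[0,0,0],"jaw":0.4}
    - {"slide":[-170,15,0],"dr":[0.05,0,0],"jaw":0.4}
    - {"slide":[-210,20,0],"dr":[0.1,0,0],"jaw":0.4}
    - {"slide":[-250,25,0],"dr":[0.15,0,0],"jaw":0.4}
    - {"slide":[-290,30,0],"dr":[0.2,0,0],"jaw":0.4}
    - {"slide":[-330,35,0],"dr":[0.27,0,-0.01],"jaw":0.4}
    - {"slide":[-365,40,0],"dr":[0.34,0,-0.02],"jaw":0.4}
    - {"slide":[-400,45,10],"dr":[0.41,-0.007,-0.027],"jaw":0.4}
    - {"slide":[-430,50,25],"dr":[0.48,-0.007,-0.027],"jaw":0.4}
    - {"slide":[-450,53,50],"dr":[0.528,-0.007,-0.027],"jaw":0.4}
    - {"slide":[-455,53.5,70],"dr":[0.528,-0.007,-0.027],"jaw":0.4}
    - {"slide":[-455,53.5,76],"dr":[0.528,-0.007,-0.027],"jaw":0.4}
    - {"slide":[-455,53.5,76],"dr":[0.528,-0.007,-0.027],"jaw":0.4}
    - {"slide":[-455,53.5,76],"dr":[0.528,-0.007,-0.027],"jaw":0.4}

```text
t: 10.6
tool_pos: [0.6841, -0.2334, 0.3341]
orientation: [-1.708, -2.165, 0.583]
force: [0.9, 0.7, 0.4]
opening: 0.0557
gripper_force: 0.0
```

```bash
cat > t.py <<'E'
from wr import *
s=read_state();im,d,p=cap('wrist');W=cloud(d,p);L=tool(W,s)
print(s['t'],s['opening'])
f=(L[:,2]>160)&(L[:,2]<192)&(abs(L[:,1])<75)&(abs(L[:,0])<20)
for sg in(1,-1): 
    g=L[f&(L[:,1]*sg>8)]; print('finger',sg,np.percentile(abs(g[:,1]),[1,5]).round(1),np.percentile(g[:,0],[2,98]).round(1))
n=np.array((-.84,-.2,.5));n/=np.linalg.norm(n);y=np.cross(Z,n);y/=np.linalg.norm(y);up=np.cross(n,y)
c=np.array((.539,-.2696,.0745)); incr(-up,n,c+up*.032)
top=tool(c+up*.055,s)[0];print('nominal top',top.round(1))
m=(abs(L[:,1]-top[1])<20)&(abs(L[:,0]-top[0])<60)&(L[:,2]>top[2]-20)&(L[:,2]<top[2]+9)&~f;g=L[m]
print(len(g),np.percentile(g[:,1],[2,50,98]).round(1),np.percentile(g[:,0],[2,98]).round(1),np.percentile(g[:,2],[5,50,95]).round(1))
print([np.percentile(b[:,1],[5,95]).round(1).tolist() for i in range(-60,60,20) if len(b:=g[(g[:,0]>i)&(g[:,0]<i+20)])>15])
E
python3 t.py
```

```text
10.6 0.055725957651256035
finger 1 [25.  25.1] [-6.5  9.8]
finger -1 [30.5 30.6] [-6.4  9.8]
slide [ -1.3   1.  101.4] dr [0.    0.002 0.001] TCP [ 0.636 -0.247  0.247]
nominal top [ -1.4   1.  244.6]
1088 [-7.6 -3.3  1. ] [-44.7  41.6] [247.3 248.4 249.7]
[[-6.9, 1.1], [-6.8, 1.0], [-7.6, 0.9], [-7.5, 0.8], [-7.4, 0.8], [-7.2, 0.6]]
```

>>> servo_tool:
  increments:
    - {"slide":[-1,0,20],"dr":[0,0,0],"jaw":0.4}
    - {"slide":[-2,0,45],"dr":[0,0,0],"jaw":0.4}
    - {"slide":[-3,0,70],"dr":[0,0,0],"jaw":0.5}
    - {"slide":[-3,0,90],"dr":[0,0,0],"jaw":0.6}
    - {"slide":[-3,0,100],"dr":[0,0,0],"jaw":0.7}
    - {"slide":[-3,0,103],"dr":[0,0,0],"jaw":0.75}
    - {"slide":[-3,0,103],"dr":[0,0,0],"jaw":0.8}
    - {"slide":[-3,0,103],"dr":[0,0,0],"jaw":0.9}
    - {"slide":[-3,0,103],"dr":[0,0,0],"jaw":1}
    - {"slide":[-3,0,103],"dr":[0,0,0],"jaw":1}
    - {"slide":[-3,0,103],"dr":[0,0,0],"jaw":1}
    - {"slide":[-3,0,103],"dr":[0,0,0],"jaw":1}
  force: 30

```text
t: 11.85
tool_pos: [0.6348, -0.2496, 0.2453]
orientation: [-1.709, -2.164, 0.584]
force: [-0.5, 0.8, 6.2]
opening: 0.0085
gripper_force: 30.0
```

```bash
python3 - <<'E'
from wr import *
s=read_state();im,d,p=cap('wrist');L=tool(cloud(d,p),s)
g=L[(abs(L[:,1]+2)<4)&(abs(L[:,0])<45)&(abs(L[:,0])>12)&(L[:,2]>125)&(L[:,2]<165)];print(len(g),np.percentile(g[:,2],[5,50,95]).round(1))
nar=C-CX*.034
incr(-Z,CX,nar+Z*(.16+.055+.033))
E
```

```text
1501 [144.6 145.5 146.6]
slide [ 460.4 -135.5 -118.1] dr [-0.527  0.008  0.027] TCP [0.472 0.185 0.415]
```

>>> servo_tool:
  increments:
    - {"slide":[0,0,-10],"dr":[0,0,0],"jaw":1}
    - {"slide":[0,0,-25],"dr":[0,0,0],"jaw":1}
    - {"slide":[0,0,-45],"dr":[0,0,0],"jaw":1}
    - {"slide":[0,-10,-70],"dr":[0,0,0],"jaw":1}
    - {"slide":[10,-30,-90],"dr":[-0.06,0,0],"jaw":1}
    - {"slide":[30,-55,-105],"dr":[-0.13,0,0.01],"jaw":1}
    - {"slide":[55,-85,-115],"dr":[-0.2,0,0.01],"jaw":1}
    - {"slide":[85,-110,-118],"dr":[-0.28,0,0.02],"jaw":1}
    - {"slide":[120,-125,-118],"dr":[-0.36,0,0.02],"jaw":1}
    - {"slide":[160,-135,-118],"dr":[-0.44,0.008,0.027],"jaw":1}
    - {"slide":[200,-135,-118],"dr":[-0.527,0.008,0.027],"jaw":1}
    - {"slide":[240,-135,-118],"dr":[-0.527,0.008,0.027],"jaw":1}
    - {"slide":[280,-135,-118],"dr":[-0.527,0.008,0.027],"jaw":1}
    - {"slide":[320,-135,-118],"dr":[-0.527,0.008,0.027],"jaw":1}
    - {"slide":[360,-135,-118],"dr":[-0.527,0.008,0.027],"jaw":1}
    - {"slide":[395,-135,-118],"dr":[-0.527,0.008,0.027],"jaw":1}
    - {"slide":[425,-135,-118],"dr":[-0.527,0.008,0.027],"jaw":1}
    - {"slide":[447,-135.5,-118],"dr":[-0.527,0.008,0.027],"jaw":1}
    - {"slide":[460,-135.5,-118],"dr":[-0.527,0.008,0.027],"jaw":1}
    - {"slide":[460,-135.5,-118],"dr":[-0.527,0.008,0.027],"jaw":1}

```text
t: 13.9
tool_pos: [0.4713, 0.1858, 0.4143]
orientation: [-1.977, -2.44, -0.001]
force: [0.0, -0.9, -2.9]
opening: 0.0092
gripper_force: 30.0
```

```bash
python3 - <<'E'
from h import *
from m import plane
for n in('scene','side'):
    im,d,p=cap(n);W=cloud(d,p).reshape(-1,3);W=W[~np.isnan(W[:,0])]
    L=np.c_[(W-C)@CX*1000,(W-C)@CY*1000,W[:,2]*1000]
    g=L[(L[:,0]<-5)&(L[:,0]>-65)&(abs(L[:,1])<60)&(L[:,2]>145)&(L[:,2]<222)]
    nn,c,P=plane(g,np.array((1.,0,0)),tol=2.5); print(n,len(P),nn.round(3),c.round(1),np.percentile(P[:,1],[1,99]).round(1),np.percentile(P[:,2],[1,99]).round(1))
print(read_state()['opening']);incr(-Z,CX,C-CX*.034+Z*(.006+.055+.033))
E
```

```text
scene 544 [ 1.     0.006 -0.004] [-29.5   3.1 191.4] [-42.2  46.1] [159.9 221.5]
side 103 [ 1.    -0.026 -0.006] [-30.7 -18.6 188.9] [-45.   34.2] [158.6 220.5]
0.008855155086607086
slide [  0.8   0.3 153. ] dr [-0.001 -0.     0.   ] TCP [0.472 0.185 0.261]
```

>>> servo_tool:
  increments:
    - {"slide":[0.5,0,15],"dr":[0,0,0],"jaw":1}
    - {"slide":[1,0,40],"dr":[0,0,0],"jaw":1}
    - {"slide":[1,0,65],"dr":[0,0,0],"jaw":1}
    - {"slide":[1,0,90],"dr":[0,0,0],"jaw":1}
    - {"slide":[1,0,105],"dr":[0,0,0],"jaw":1}
    - {"slide":[1,0,115],"dr":[0,0,0],"jaw":1}
    - {"slide":[1,0,125],"dr":[0,0,0],"jaw":1}
    - {"slide":[1,0,133],"dr":[0,0,0],"jaw":1}
    - {"slide":[1,0,140],"dr":[0,0,0],"jaw":1}
    - {"slide":[1,0,145],"dr":[0,0,0],"jaw":1}
    - {"slide":[1,0,149],"dr":[0,0,0],"jaw":1}
    - {"slide":[1,0,151],"dr":[0,0,0],"jaw":1}
    - {"slide":[1,0,152],"dr":[0,0,0],"jaw":1}
    - {"slide":[1,0,152],"dr":[0,0,0],"jaw":1}

```text
t: 15.4
tool_pos: [0.4712, 0.1857, 0.262]
orientation: [-1.98, -2.438, -0.0]
force: [0.8, -0.7, -3.3]
opening: 0.0087
gripper_force: 30.0
```

>>> servo_tool:
  increments:
    - {"slide":[0,0,1],"dr":[0,0,0],"jaw":1}
    - {"slide":[0,0,2],"dr":[0,0,0],"jaw":1}
    - {"slide":[0,0,2],"dr":[0,0,0],"jaw":1}

```text
t: 15.7
tool_pos: [0.4716, 0.1857, 0.2615]
orientation: [-1.981, -2.438, -0.002]
force: [-4.0, -3.4, 9.6]
opening: 0.0085
gripper_force: 30.0
```

>>> servo_tool:
  increments:
    - {"slide":[0,0,-0.5],"dr":[0,0,0],"jaw":0.8}
    - {"slide":[0,0,-0.5],"dr":[0,0,0],"jaw":0.68}
    - {"slide":[0,0,-0.5],"dr":[0,0,0],"jaw":0.68}
    - {"slide":[0,0,-0.5],"dr":[0,0,0],"jaw":0.68}
    - {"slide":[0,0,-0.5],"dr":[0,0,0],"jaw":0.68}
    - {"slide":[0,0,-20],"dr":[0,0,0],"jaw":0.68}
    - {"slide":[0,0,-60],"dr":[0,0,0],"jaw":0.7}
    - {"slide":[0,0,-110],"dr":[0,0,0],"jaw":0.8}
    - {"slide":[0,0,-160],"dr":[0,0,0],"jaw":0.9}
    - {"slide":[0,0,-210],"dr":[0,0,0],"jaw":1}
    - {"slide":[0,0,-240],"dr":[0,0,0],"jaw":1}
    - {"slide":[0,0,-240],"dr":[0,0,0],"jaw":1}

```text
t: 16.9
tool_pos: [0.4718, 0.1856, 0.5061]
orientation: [1.978, 2.435, 0.013]
force: [-0.2, -0.9, 0.2]
opening: 0.0007
gripper_force: 0.0
```

```bash
python3 - <<'E'
from h import *
for n in('scene','side'):
    im,d,p=cap(n);W=cloud(d,p).reshape(-1,3);W=W[~np.isnan(W[:,0])]
    L=np.c_[(W-C)@CX*1000,(W-C)@CY*1000,W[:,2]*1000]
    for a,b in((5,65),(-65,-5)):
        g=L[(L[:,0]>a)&(L[:,0]<b)&(abs(L[:,1])<60)&(L[:,2]>55)&(L[:,2]<140)];t=g[(g[:,2]>105)];u=g[(g[:,2]>60)&(g[:,2]<80)]
        print(n,len(g),'top z',np.percentile(g[:,2],[90,98]).round(1),'top x',np.percentile(t[:,0],[2,98]).round(1),'low x',np.percentile(u[:,0],[2,98]).round(1) if len(u) else 0,'y',np.percentile(t[:,1],[2,98]).round(1))
    g=L[(abs(L[:,0])<85)&(L[:,1]>64)&(L[:,1]<160)&(L[:,2]>130)&(L[:,2]<290)];print('lid',[np.r_[z,np.percentile(q[:,1],[5,50,95])].round(0).tolist() for z in range(130,290,20) if len(q:=g[(g[:,2]>z)&(g[:,2]<z+20)])>5])
    g=L[(abs(L[:,0])<85)&(L[:,1]>150)&(L[:,1]<260)&(L[:,2]>20)]; print('behind',np.percentile(g,[1,99],axis=0).round(0).tolist() if len(g) else 0)
s=read_state();print(s['tool_pos'],s['t'])
incr(-Z,CX,C+CY*.19+Z*.29,gd=.186)
incr(-Z,CX,C+CY*.19+Z*.225,gd=.186)
incr(-Z,CX,C+CY*.03+Z*.225,gd=.186)
E
```

```text
scene 589 top z [115.9 117.1] top x [28. 46.] low x [41.8 46.4] y [-41.4  45.8]
scene 353 top z [115.4 117.3] top x [-38.4 -26.2] low x [-31.2 -26.6] y [-41.  32.]
lid [[130.0, 77.0, 84.0, 87.0], [150.0, 87.0, 92.0, 97.0], [170.0, 97.0, 101.0, 106.0], [190.0, 105.0, 110.0, 115.0], [210.0, 114.0, 120.0, 124.0], [230.0, 123.0, 127.0, 131.0], [250.0, 129.0, 133.0, 138.0]]
behind [[-81.0, 213.0, 21.0], [62.0, 260.0, 132.0]]
side 276 top z [118.3 119.6] top x [25.8 43.7] low x [42.8 44.1] y [-42.9  45.8]
side 195 top z [117.3 119. ] top x [-38.5 -29.4] low x [-30.5 -29. ] y [-42.7  43.2]
lid [[130.0, 72.0, 78.0, 83.0], [150.0, 81.0, 87.0, 93.0], [170.0, 91.0, 96.0, 102.0], [190.0, 100.0, 105.0, 112.0], [210.0, 109.0, 115.0, 120.0], [230.0, 119.0, 124.0, 131.0], [250.0, 127.0, 131.0, 134.0]]
behind [[27.0, 246.0, 125.0], [62.0, 260.0, 133.0]]
[0.47145302 0.18549515 0.50026938] 17.0
slide [189.5  34.1  24.5] dr [ 0.001 -0.001 -0.   ] TCP [0.466 0.378 0.476]
slide [189.4  34.1  89.5] dr [ 0.001 -0.001 -0.   ] TCP [0.466 0.378 0.411]
slide [29.4 34.1 89.3] dr [ 0.001 -0.001 -0.   ] TCP [0.499 0.221 0.411]
```

>>> servo_tool:
  increments:
    - {"slide":[20,5,0],"dr":[0,0,0],"jaw":1}
    - {"slide":[55,15,0],"dr":[0,0,0],"jaw":1}
    - {"slide":[100,25,0],"dr":[0,0,0],"jaw":1}
    - {"slide":[140,34,0],"dr":[0,0,0],"jaw":1}
    - {"slide":[170,34,0],"dr":[0,0,0],"jaw":1}
    - {"slide":[190,34,0],"dr":[0,0,0],"jaw":1}
    - {"slide":[190,34,20],"dr":[0,0,0],"jaw":1}
    - {"slide":[190,34,50],"dr":[0,0,0],"jaw":1}
    - {"slide":[190,34,80],"dr":[0,0,0],"jaw":1}
    - {"slide":[190,34,90],"dr":[0,0,0],"jaw":1}
    - {"slide":[180,34,90],"dr":[0,0,0],"jaw":1}
    - {"slide":[165,34,90],"dr":[0,0,0],"jaw":1}
    - {"slide":[150,34,90],"dr":[0,0,0],"jaw":1}
    - {"slide":[140,34,90],"dr":[0,0,0],"jaw":1}
    - {"slide":[130,34,90],"dr":[0,0,0],"jaw":1}
    - {"slide":[120,34,90],"dr":[0,0,0],"jaw":1}
    - {"slide":[110,34,90],"dr":[0,0,0],"jaw":1}

```text
t: 18.7
tool_pos: [0.4823, 0.2993, 0.4103]
orientation: [-1.981, -2.437, -0.001]
force: [0.6, 1.4, -0.2]
opening: 0.0004
gripper_force: 0.2
```

Pushing the lid, +1.4 N in y. Continue past upright, then back off quickly.

>>> servo_tool:
  increments:
    - {"slide":[-10,0,0],"dr":[0,0,0],"jaw":1}
    - {"slide":[-20,0,0],"dr":[0,0,0],"jaw":1}
    - {"slide":[-30,0,0],"dr":[0,0,0],"jaw":1}
    - {"slide":[-40,0,0],"dr":[0,0,0],"jaw":1}
    - {"slide":[-50,0,0],"dr":[0,0,0],"jaw":1}
    - {"slide":[-58,0,0],"dr":[0,0,0],"jaw":1}
    - {"slide":[-40,0,0],"dr":[0,0,0],"jaw":1}
    - {"slide":[0,0,0],"dr":[0,0,0],"jaw":1}
    - {"slide":[30,0,-20],"dr":[0,0,0],"jaw":1}
    - {"slide":[40,0,-50],"dr":[0,0,0],"jaw":1}
    - {"slide":[40,0,-80],"dr":[0,0,0],"jaw":1}
    - {"slide":[40,0,-80],"dr":[0,0,0],"jaw":1}
    - {"slide":[40,0,-80],"dr":[0,0,0],"jaw":1}
    - {"slide":[40,0,-80],"dr":[0,0,0],"jaw":1}

```text
t: 20.1
tool_pos: [0.4739, 0.3389, 0.4887]
orientation: [-1.98, -2.437, 0.003]
force: [-0.0, -0.2, 0.0]
opening: 0.0001
gripper_force: 0.0
```

```bash
python3 - <<'E'
from h import *
im,d,p=cap('side');W=cloud(d,p).reshape(-1,3);cv2.imwrite('pics/end.png',cv2.resize(im[60:360,180:480],None,fx=2,fy=2)[:,:,::-1])
L=np.c_[(W-C)@CX*1000,(W-C)@CY*1000,W[:,2]*1000]
g=L[(abs(L[:,0])<80)&(abs(L[:,1])<68)&(L[:,2]<300)];print(np.nanpercentile(g[:,2],[2,50,98]))
E
```

```text
[ 37.76892591 128.84039266 132.90980949]
```

View pics/end.png

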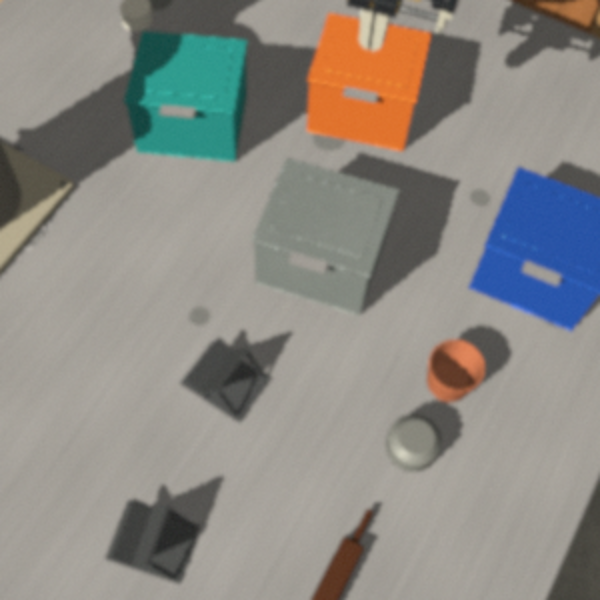

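The picture shows the grey case at about (320,235) with its lid shut and level. The rests are empty, and the cup, wheel and axle have not moved.

```bash
python3 -c "
from plant import *
print(close_job())"
```

```text
the job is handed in; nothing more can be done
None
```

Both plates stand in their own slots, the lid fell shut by its own weight, the wheel, axle and cup look undisturbed, and I handed the job in at about 20 s; no verdict came back.

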